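Eject the slide box and trap it

ROBOT

A 7-joint arm with a two-finger parallel gripper is mounted at the origin on a cart in front of the work surface, level with it; the furniture and walls round the work are solid. World frame = base frame: x ahead of the robot, y to its left, z up, the work surface at z = 0. Lengths are in m, angles in rad, forces in N, time in s.
With the tool pointing down it reaches from about 0.425 to 0.875 m from the base axis. Payload 4.7 kg.
Tool frame: the origin (TCP) lies midway between the tips of the shut fingers; the grasp point (between the pads) lies 19 mm behind it; z points along the fingers, y is the line along which they close (so a half turn about z gives the same grasp; the last joint's range is limited). The gripper opens to 87 mm and grips with 3 to 60 N. Pads are 19 mm wide; open, the fingers measure 117 mm over their backs; the gripper's body (75 mm by 190 mm) begins 51 mm behind the grasp point.
Start: joints at [-1.127, 0.321, -0.07, 1.45, 0.023, 1.371, -0.057], TCP at [0.271, 0.591, 0.193] pointing down, gripper open.
Joint ranges: [-2.86, 2.86], [-0.3, 2.09], [-1.38, 1.24], [0.06, 2.45], [-1.56, 4.7], [0.09, 2.05], [-2.69, 2.69]. Speed limits (rad/s): [2.57, 2.57, 3.14, 3.14, 3.14, 3.14, 3.14].

INTERFACE

Orientations are given as a rotation vector (axis times angle).
In Python, from bench import ctrl gives the robot as it stands. The module is installed in compiled form; this text tells all that it offers.
- The arm moves only by the shell command python3 -m handwheel 'ROWS' [FORCE]. ROWS is JSON, a list of rows, each a list of 7 numbers: the finger opening in m, from 0 to 0.087, then the shift along the tool's x, y, z in m, then the turn, a rotation vector about the tool's x, y, z in degrees. A call has 1 to 12 rows; each row shifts and turns the commanded pose from where the row before left it, along the tool's axes as they then stand; what a row does not reach is not made up. A row lasts 1/8 s, in which the tool goes at most 62.5 mm and 10.7 degrees, less where a joint would pass 70% of its speed; a pose out of reach is approached as far as the arm can. A call is refused whole if a number of a shift passes 0.0625 or a number of a turn 10.7, either way. A call with a gripper value outside its range is refused whole. The fingers move at their own pace and stop on an object; FORCE is the grip in N (left out, the last holds). Time passes only in rows, so rows that do not move let the fingers close. It gives the time, the measured TCP pose, the force, the opening and the grip force at its end, in the units of the state.
- ctrl.get_state(): the state, without advancing time (a new reading comes with each control period).
- ctrl.get_image(name): name is "side" or "top"; returns (picture, depth): 400x640x3 uint8, blue, green, red; 400x640 float32, m along the optical axis (not along the pixel's ray), 0 where there is no reading.
- ctrl.camera_info(name): a dict with "intrinsics" (3x3 intrinsics, pixels), "D" ([k1, k2, p1, p2, k3] as OpenCV has them; the pictures are not rectified), "R" (3x3) and "t" (3): a world point X has camera coordinates R X + t. Camera axes: x right, y down, z forward; pixel columns grow to the right and rows downward; lengths in m; the calibration is good to about 2 mm. A picture is of the moment at which its call begins. camera_info takes no time and is no camera call.
- ctrl.close_job(): hands the job in; it is judged then, once.
The state is a dict: "time": time; "joint_positions": joint angles; "qd": joint speeds; "joint_torque": joint torques, N m; "position": TCP position; "tool_rot": TCP orientation; "ft_force": force on the tool from outside, world axes, zero at the start; "torque": the same for the moment, N m; "grip_width": opening from 0.0 (shut) to 1.0 (fully open); "grip_force": force on a finger pad.
Only numpy, scipy, OpenCV 4.12 (cv2) and the standard library are available. Lean on these libraries where they do the work, as an engineer would, in place of code of your own. Each camera call takes 0.05 s, during which the arm holds its last target. There are 200 camera calls.

TASK

Push the spring press pad at the side of the sloping dispenser right down with one fingertip, so that the slide box pops out of its bay, and stop the box with the other finger in the chute before its front end slides past the chute's lower end. Only touch and block the box: never pinch, lift or tip it, and leave the things standing around alone. Finish while holding: the pad still pressed down and the box resting still against that finger, flat in the chute.

Things in the scene. Friction and masses are not known exactly. Their poses are not given: they have to be found in the camera images.
- dock: Fixed sloping aluminium dispenser on a grey foot, 235 mm long, 84 mm wide chute. Origin on the table top under the gate, mid-chute; z up, x level and up the slope, away from the robot at yaw 0, y left. Chute floor slippery, 16 degrees, 41 mm high at x = 0, open lower end at x = -96 mm, end plate at x = +135 mm. Rails 12 mm high, 5 mm thick, 72 mm apart inside.
- gate (a point): Middle of the gate line on the chute floor (dock x = 0, 41 mm up): a 50 mm wide steel gate stands 7 mm out of the floor and holds the box; a spring pusher (about 1.2 N, 15 mm stroke) presses on the box from behind. The gate is one piece with the press pad and frees the box after about 7.5 mm of pad travel; it rises again if the pad is let go.
- lip (a point): Middle of the chute floor's open lower end, 96 mm from the gate in level distance, 13 mm above the table. The freed box slides from the gate towards it reaching up to about 0.7 m/s, and past it unless stopped.
- pad_top (a point): Centre of the top of the press pad, a grey ribbed plate 36 mm along dock x by 24 mm along dock y, at dock x = -50, y = -60 mm, outside the right rail, beside the empty chute below the gate. Top 45 mm above the table when up, 35 mm right down, still 8 mm above the chute floor at that x, so an equally long finger in the chute clears the floor yet blocks the box. Moves with the pad.
- pad (a joint): Travel of the press pad straight down, m: 0 up, 0.010 right down against its stop. Spring return: about 1.5 N to start, 4 N right down.
- box: Loose closed hinged slide box of plastic, 65 mm wide (68 mm with its catch), 105 mm long, 34 mm high, about 0.2 kg, lying lengthwise in the chute above the gate. Origin: underside (box at -31 to +34 mm in its own x, -52 to +52 in y); its own y axis is its length and points down the chute, z is normal to the chute floor.
- box_front (a point): Middle of the lower edge of the box's downhill end, 52 mm from its origin. In the dock frame x is about 0 at the start and falls as the box slides out. Because of the slope the upper edge of that end stands 9 mm farther downhill.
- jar: White plastic sample jar with screw lid, 48 mm across, 64 mm tall, loose, left of the dispenser; origin at the centre of its underside. Leave alone.
- petri: Clear petri dish with lid, 66 mm across, 14 mm tall, loose, left of the dispenser; origin at the centre of its underside. Leave alone.
- beaker: Small glass beaker, 53 mm across, 70 mm tall, loose, right of the dispenser; origin at the centre of its underside. Leave alone.
- marker: Marker pen, 135 mm long (its own y axis), 17 mm thick, loose, right of the dispenser; origin at the centre of its underside. Leave alone.
Not all that is in view belongs to the job. Of the things like the box, leave any that is pink; of the rest the smaller one is meant.

How it is judged:
On the way, in this order (a step that is already met when the one before it is completed fails the run):
1. the press pad is pushed at least 4 mm down while the box is still behind the gate (value of joint pad above 0.004 m and x of box_front in the frame of dock above -0.009 m).
2. the box is out of its bay (front end 12 to 92 mm past the gate line) and stopped against a finger (x of box_front in the frame of dock between -0.092 and -0.012 m and contact force between the fingers and box above 0.05 N and linear speed of box below 0.03 m/s), for 0.2 s.
At the end, for the whole second after the job is handed in: the pad is held at least 7 mm down; the box rests still (under 20 mm/s) on the chute, at the chute's slope within 4.5 degrees, its front end 12 to 92 mm (level, dock x) below the gate line, touching a finger with 0.05 to 10 N (x of box_front in the frame of dock between -0.092 and -0.012 m and contact force between the fingers and box between 0.05 and 10 N and value of joint pad above 0.007 m and linear speed of box below 0.02 m/s and z of box_front in the frame of dock below 0.045 m and angle between box's own z axis and vertical between 0.2 and 0.36 rad); the arm keeps its last pose, push and grip.
It fails at once if the front end of the box slides past the chute's lower end (x of box_front in the frame of dock below -0.095 m).
It fails at once if the box is lifted or carried (its underside more than 10 mm above the chute, or higher than in its bay) (z of box in the frame of dock above 0.066 m or (x of box_front in the frame of dock below -0.02 m and z of box_front in the frame of dock above 0.046 m)).
It fails at once if the box is tipped (more than 10 degrees from the chute's slope) (angle between box's own z axis and vertical above 0.455 rad or angle between box's own z axis and vertical below 0.105 rad).
It fails at once if the box is pinched or shoved hard (more than 45 N) (contact force between the fingers and box above 45 N).
It fails at once if the jar, petri dish, beaker or marker is disturbed (moved more than 20 mm) (distance of any of jar, petri, beaker, marker from where it was at the start of the episode above 0.02 m).
It also fails if it takes over 29 s, if anything falls off the work surface, if the arm or the gripper's body presses on something with over 40 N, if the wrist force passes 120 N, or if a joint passes its speed limit or range.

## Working session

There is one attempt and no reset: what is moved stays moved. The work goes in short steps, Python scripts to look and compute and a shell command to move; the robot and the scene stay as the last step left them, time stands still between calls to the robot, and variables do not carry over. Pictures are saved under pics/ and viewed, at most 10 in all, crops included, and the job is handed in when it is done.

```bash
mkdir -p pics
python3 - <<'E'
from bench import ctrl
import cv2,numpy as np
for n in("top","side"):
    im,d=ctrl.get_image(n); i=ctrl.camera_info(n)
    cv2.imwrite(f"pics/{n}0.png",im); np.savez(f"{n}0.npz",im=im,d=d,**{k:np.array(i[k]) for k in("intrinsics","D","R","t")})
    print(n,np.round(i["intrinsics"],1).tolist(),np.round(i["D"],3),(-np.array(i["R"]).T@np.array(i["t"])).round(3))
s=ctrl.get_state();print(s)
E
```

```text
top [[490.5, 0.0, 314.4], [0.0, 490.5, 203.3], [0.0, 0.0, 1.0]] [-0.139  0.     0.     0.     0.   ] [ 0.418 -0.029  1.232]
side [[497.8, 0.0, 326.7], [0.0, 497.8, 194.4], [0.0, 0.0, 1.0]] [-0.041  0.     0.     0.     0.   ] [ 0.282 -0.941  0.626]
{'time': 0.1, 'joint_positions': array([-1.12690423,  0.32174852, -0.07012746,  1.45154084,  0.02258372,
        1.37078302, -0.05687607]), 'qd': array([ 0.00031011, -0.0021907 ,  0.00010906, -0.00359716, -0.00014677,
       -0.00011121, -0.0003342 ]), 'joint_torque': array([-3.58761854e-04, -4.92571378e+01, -4.05850494e-01, -3.13396990e+01,
       -6.40678732e-02,  3.96350620e-02,  8.69436985e-05]), 'position': array([0.27063616, 0.59039091, 0.19247758]), 'tool_rot': array([-6.69731200e-01, -3.06906738e+00,  2.61597174e-03]), 'ft_force': array([-0.08627176, -0.32055537,  0.159625  ]), 'torque': array([ 1.83843923e-05, -3.72426176e-02,  1.78988847e-02]), 'grip_force': 0.0, 'grip_width': 1.0017349639193622}
```

View pics/top0.png

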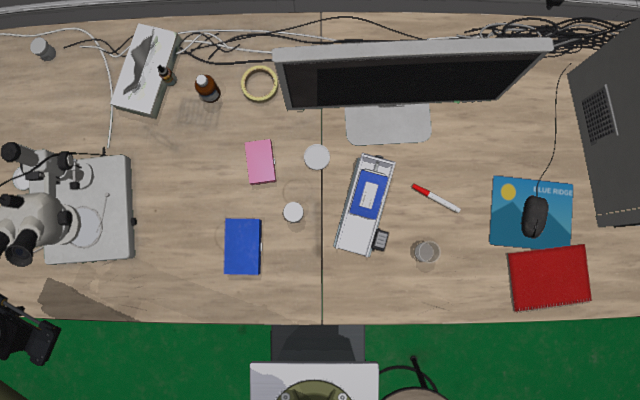

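View pics/side0.png

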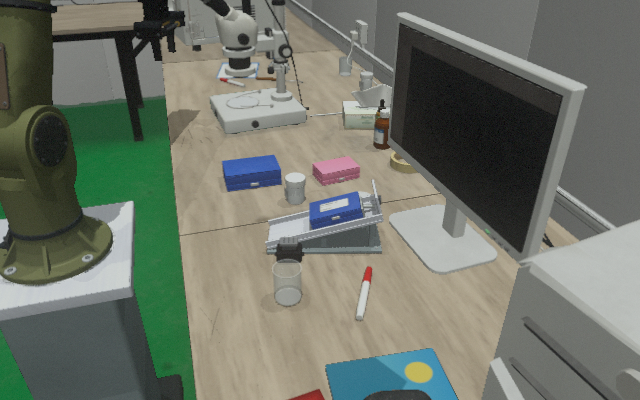

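The top view shows the dispenser from the lip (~(355,250)) up to the end plate (~(378,160)), with the blue box at (370,190) and the pad at (380,240). The beaker is at (425,250), the marker at (435,198), the jar at (293,212) and what looks like the petri dish or another white disc at (316,157). The side view agrees.

```bash
cat > h.py <<'E'
import cv2,numpy as np
def load(n): return dict(np.load(n+".npz"))
def ray(c,px):
    u=cv2.undistortPoints(np.float64(px).reshape(-1,1,2),c["intrinsics"],c["D"]).reshape(-1,2)
    return np.c_[u,np.ones(len(u))]
def pts(c,px):   # by depth
    px=np.array(px); z=c["d"][px[:,1].astype(int),px[:,0].astype(int)]
    return (ray(c,px)*z[:,None]-c["t"])@c["R"]
def onz(c,px,z):
    d=ray(c,px)@c["R"]; o=-c["R"].T@c["t"]
    return o+d*((np.atleast_1d(z)-o[2])/d[:,2])[:,None]
def proj(c,X): return cv2.projectPoints(np.float64(X).reshape(-1,1,3),cv2.Rodrigues(c["R"])[0],c["t"],c["intrinsics"],c["D"])[0].reshape(-1,2)
E
python3 - <<'E'
from h import *
c=load("top0")
cv2.imwrite("pics/crop1.png",cv2.resize(c["im"][145:265,310:450],None,fx=5,fy=5,interpolation=cv2.INTER_CUBIC))
s=load("side0")
cv2.imwrite("pics/crop2.png",cv2.resize(s["im"][170:270,250:400],None,fx=5,fy=5,interpolation=cv2.INTER_CUBIC))
# heights map
v,u=np.mgrid[145:265,325:405]; px=np.c_[u.ravel(),v.ravel()]; P=pts(c,px)
m=(P[:,2]>.012)&(P[:,2]<.12)
mask=np.zeros((400,640),np.uint8); mask[px[m][:,1],px[m][:,0]]=255
n,l,st,ce=cv2.connectedComponentsWithStats(mask)
print(st[1:][st[1:,4]>50])
for q in [(355,245),(352,235),(358,225),(362,190),(370,205),(380,241),(378,237),(385,165),(293,212),(316,157),(425,251),(435,198)]:
    print(q,pts(c,[q]).round(4)[0])
hsv=cv2.cvtColor(c["im"],cv2.COLOR_BGR2HSV)
b=cv2.inRange(hsv,(105,120,60),(128,255,255)); b[:, :330]=0; b[:,400:]=0
cn=max(cv2.findContours(b,0,2)[0],key=cv2.contourArea); r=cv2.minAreaRect(cn); print(r,cv2.boxPoints(r).round(1).tolist())
E
```

```text
[[ 325  147    5   19   54]
 [ 336  153   59  105 3636]]
(355, 245) [ 0.4424 -0.1035  0.0228]
(352, 235) [ 0.467  -0.0963  0.0234]
(358, 225) [ 0.491  -0.1106  0.0329]
(362, 190) [ 0.5698 -0.117   0.0894]
(370, 205) [ 0.535  -0.136   0.0823]
(380, 241) [ 0.4514 -0.1629  0.0424]
(378, 237) [ 0.461  -0.1578  0.0458]
(385, 165) [ 0.6315 -0.1738  0.0771]
(293, 212) [0.5207 0.0466 0.0634]
(316, 157) [ 0.6647 -0.0078  0.0122]
(425, 251) [ 0.4269 -0.2807  0.0007]
(435, 198) [ 0.5591 -0.3063  0.0138]
((368.3868103027344, 194.39620971679688), (27.88419532775879, 44.50482177734375), 15.945394515991211) [[348.8999938964844, 212.0], [361.1000061035156, 169.1999969482422], [387.8999938964844, 176.8000030517578], [375.70001220703125, 219.60000610351562]]
```

View pics/crop1.png

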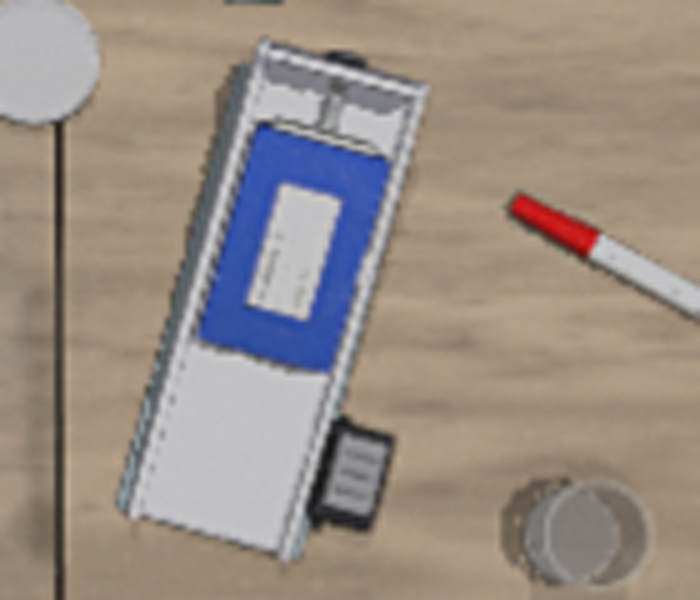

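View pics/crop2.png

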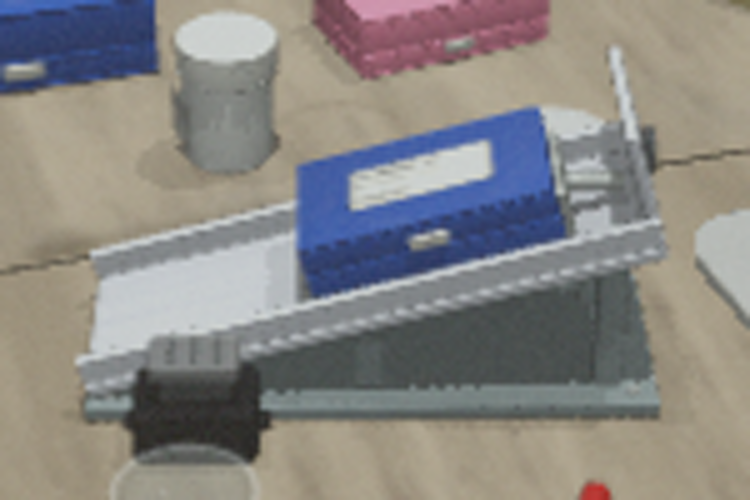

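The crops show these positions in full-frame pixels: pad plate centre ≈(381.6,239.4), and rail ends at the lip ≈(336,248) and (368,256.6). The box's top corners are front-left (350,212.6), front-right (375.6,219.4), back-left (361.6,170) and back-right (388,176.4).

Run:
```python
from h import *
from scipy.spatial.transform import Rotation as Ro
c=load("top0"); s=load("side0")
f=lambda l:[(310+a/5,145+b/5) for a,b in l]
B=onz(c,f([(200,338),(328,372),(258,125),(390,157)]),[.0737,.0737,.1026,.1026])[:,:2]
L=onz(c,f([(124,515),(297,558)]),.025)[:,:2]
pad=onz(c,f([(358,472)]),.045)[0,:2]
print("box",B.round(4).tolist(),"lip",L.round(4).tolist(),"pad",pad.round(4), "lip width",np.linalg.norm(L[0]-L[1]))
yaws=[np.arctan2(*(B[2]-B[0])[::-1]),np.arctan2(*(B[3]-B[1])[::-1]),np.arctan2(*(L[0]-L[1])[::-1])-np.pi/2,np.arctan2(*(B[0]-B[1])[::-1])-np.pi/2,np.arctan2(*(B[2]-B[3])[::-1])-np.pi/2]
print(np.degrees(yaws))
# fit dock pose: correspondences in the dock xy
l=100.9; 
D=np.array([[-9.4,32.5],[-9.4,-32.5],[91.5,32.5],[91.5,-32.5],[-99,41],[-99,-41],[-50,-60]])/1000
W=np.vstack([B,L,pad])
from scipy.optimize import least_squares
R2=lambda a:np.array([[np.cos(a),-np.sin(a)],[np.sin(a),np.cos(a)]])
for idx in (range(7),[4,5,6],[0,1,2,3]):
    i=list(idx); r=least_squares(lambda p:((D[i]@R2(p[2]).T+p[:2])-W[i]).ravel(),[.53,-.13,-.3])
    print(r.x[:2].round(4),np.degrees(r.x[2]).round(2),(r.fun.reshape(-1,2)*1000).round(1).tolist())
    if len(i)==7: p=r.x
np.save("dock.npy",p)
T=lambda x,y,z:np.r_[R2(p[2])@[x,y]+p[:2],z]
# check in the side view (crop2 coords)
for n,q in dict(padtop=T(-.05,-.06,.045),padc=T(-.032,-.072,.045),lipR=T(-.096,-.041,.025),lipL=T(-.096,.041,.025),boxFL=T(-.0094,.0325,.0737),boxBR=T(.0915,-.0325,.1026)).items():
    print(n,q.round(4),((proj(s,q)[0]-[250,170])*5).round(), ((proj(c,q)[0]-[310,145])*5).round())
from bench import ctrl
st=ctrl.get_state(); print(Ro.from_rotvec(st["tool_rot"]).as_matrix().round(3).tolist())
```

```text
box [[0.518, -0.0892], [0.5016, -0.1496], [0.6151, -0.1157], [0.5998, -0.1771]] lip [[0.4352, -0.0538], [0.4139, -0.1384]] pad [ 0.4552 -0.1666] lip width 0.0873014962307327
[-15.26291129 -15.61046133 -14.13642118 -15.13983069 -13.96834119]
[ 0.5193 -0.1221] -15.22 [[0.8, 0.9], [0.1, -1.3], [1.1, 0.9], [-0.7, -0.4], [-0.6, -2.7], [-0.8, 2.8], [0.1, -0.3]]
[ 0.5198 -0.1216] -14.96 [[-0.5, -2.7], [-0.3, 2.8], [0.8, -0.1]]
[ 0.519  -0.1221] -15.18 [[0.5, 0.9], [-0.2, -1.4], [0.8, 0.9], [-1.0, -0.4]]
padtop [ 0.4553 -0.1668  0.045 ] [196. 352.] [359. 472.]
padc [ 0.4695 -0.1831  0.045 ] [242. 370.] [392. 442.]
lipR [ 0.4159 -0.1364  0.025 ] [ 84. 366.] [293. 554.]
lipL [ 0.4375 -0.0573  0.025 ] [ 96. 252.] [131. 510.]
boxFL [ 0.5188 -0.0882  0.0737] [296. 164.] [198. 336.]
boxBR [ 0.5991 -0.1774  0.1026] [555. 186.] [391. 158.]
[[-0.909, 0.417, -0.001], [0.417, 0.909, -0.002], [-0.0, -0.002, -1.0]]
```

The pose fit is consistent: about 1 mm residuals, and it checks against the side view. The dock is at (0.519,-0.122) with yaw -15.2°. The target TCP is dock (-47,-30) mm = world (0.466,-0.139), with a 45 mm opening so the fingers sit at dock y = -60 and 0. I'll back away from the microscope first.

```bash
python3 -m handwheel '[[0.045,-0.0132,-0.0288,0,0,0,0],[0.045,-0.0132,-0.0288,0,0,0,0],[0.045,-0.0132,-0.0288,0,0,0,0],[0.045,-0.0132,-0.0288,0,0,0,0],[0.045,-0.0132,-0.0288,0,0,0,0],[0.045,-0.0132,-0.0288,0,0,0,0],[0.045,0,0,0,0,0,-4.7],[0.045,0,0,0,0,0,-4.7],[0.045,0,0,0,0,0,0]]'
```

```text
time: 1.23
position: [0.2707, 0.4005, 0.1932]
tool_rot: [-0.418, -3.114, 0.001]
ft_force: [-0.6, 0.4, -0.1]
grip_width: 0.518
grip_force: 0.0
```

```bash
python3 -m handwheel '[[0.045,-0.0298,-0.0243,0,0,0,0],[0.045,-0.0298,-0.0243,0,0,0,0],[0.045,-0.0298,-0.0243,0,0,0,0],[0.045,-0.0298,-0.0243,0,0,0,0],[0.045,-0.0298,-0.0243,0,0,0,0],[0.045,-0.0298,-0.0243,0,0,0,0],[0.045,-0.0298,-0.0243,0,0,0,0],[0.045,-0.0298,-0.0243,0,0,0,0],[0.045,0,0,0,0,0,0]]' && python3 -m handwheel '[[0.045,-0.0114,-0.0343,0,0,0,0],[0.045,-0.0114,-0.0343,0,0,0,0],[0.045,-0.0114,-0.0343,0,0,0,0],[0.045,-0.0114,-0.0343,0,0,0,0],[0.045,-0.0114,-0.0343,0,0,0,0],[0.045,-0.0114,-0.0343,0,0,0,0],[0.045,-0.0114,-0.0343,0,0,0,0],[0.045,-0.0114,-0.0343,0,0,0,0],[0.045,0,0,0,0,0,0]]'
```

```text
time: 2.35
position: [0.4513, 0.1476, 0.1934]
tool_rot: [0.428, 3.112, -0.001]
ft_force: [-0.7, -0.3, -0.0]
grip_width: 0.515
grip_force: 0.0
time: 3.48
position: [0.4655, -0.1401, 0.1935]
tool_rot: [0.424, 3.113, -0.001]
ft_force: [0.6, 0.5, 0.3]
grip_width: 0.513
grip_force: 0.0
```

```bash
python3 -m handwheel '[[0.045,0,0.0015,0.025,0,0,0],[0.045,0,0,0.025,0,0,0],[0.045,0,0,0.025,0,0,0],[0.045,0,0,0.025,0,0,0],[0.045,0,0,0.025,0,0,0],[0.045,0,0,0.008,0,0,0],[0.045,0,0,0,0,0,0],[0.045,0,0,0,0,0,0]]'
python3 - <<'E'
from bench import ctrl
import cv2,numpy as np
a=ctrl.get_image("top")[0][145:295,300:450]; b=ctrl.get_image("side")[0][120:270,225:375]
cv2.imwrite("pics/both1.png",cv2.resize(np.hstack([a,b]),(800,400),interpolation=cv2.INTER_CUBIC))
E
```

```text
time: 4.47
position: [0.4672, -0.1364, 0.0614]
tool_rot: [0.415, 3.112, 0.001]
ft_force: [0.3, -0.2, -0.5]
grip_width: 0.516
grip_force: 0.0
```

View pics/both1.png

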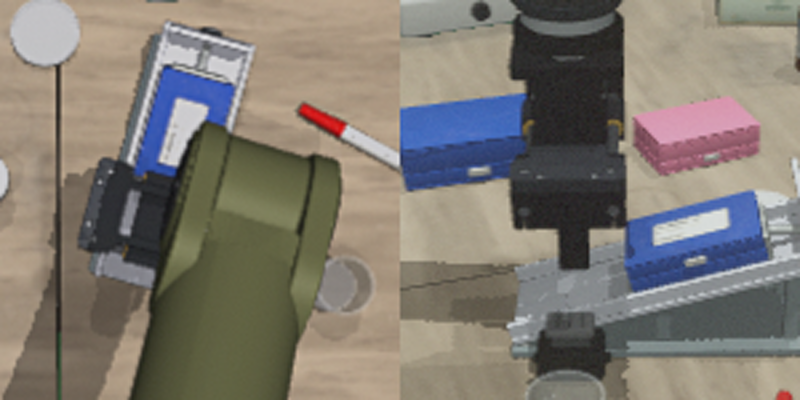

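Run:
```python
from h import *
from bench import ctrl
from scipy.spatial.transform import Rotation as Ro
s=load("side0"); st=ctrl.get_state(); M=Ro.from_rotvec(st["tool_rot"]).as_matrix(); p=st["position"]
d=np.load("dock.npy"); a=d[2]; R=np.array([[np.cos(a),-np.sin(a)],[np.sin(a),np.cos(a)]])
print(p, st["grip_width"]*.087, M.round(3).tolist())
for y in(-.030,.030):
    q=p+M@[0,y,0]; print("finger",((q[:2]-d[:2])@R*1000).round(1),((proj(s,q)[0]-[225,120])*800/300+[400,0]).round())
```

```text
[ 0.46699609 -0.13658895  0.06136096] 0.04501336613169524 [[-0.965, 0.263, 0.002], [0.263, 0.965, 0.0], [-0.002, 0.001, -1.0]]
finger [-46.7 -57.8] [575. 301.]
finger [-46.7   2.2] [577. 256.]
```

Run:
```python
from bench import ctrl
import cv2,numpy as np
b=ctrl.get_image("side")[0][170:260,240:340]
cv2.imwrite("pics/z1.png",cv2.resize(b,None,fx=6,fy=6,interpolation=cv2.INTER_CUBIC))
```

```text
(no output)
```

View pics/z1.png

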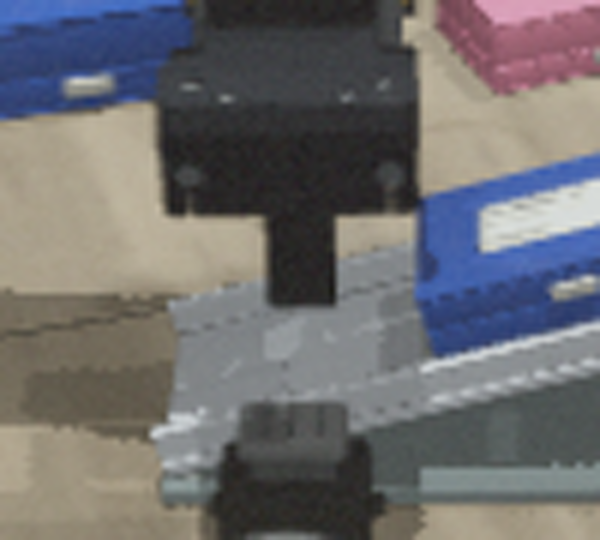

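Run:
```python
from h import *
from bench import ctrl
c=load("side0"); im,c["d"]=ctrl.get_image("side")
d=np.load("dock.npy"); a=d[2]; R=np.array([[np.cos(a),-np.sin(a)],[np.sin(a),np.cos(a)]])
for px in [(290,202),(290,208),(290,212),(290,216),(290,219),(288,226),(290,232),(285,216),(294,216),(290,195),(270,200),(305,200),(290,240)]:
    P=pts(c,[px])[0]; print(px,im[px[1],px[0]],P.round(4),((P[:2]-d[:2])@R*1000).round(1))
```

```text
(290, 202) [39 38 41] [ 0.447  -0.2218  0.1681] [ -43.6 -115.2]
(290, 208) [33 35 39] [ 0.4585 -0.17    0.1219] [-46.1 -62.2]
(290, 212) [42 41 42] [ 0.4585 -0.1689  0.1123] [-46.4 -61.2]
(290, 216) [40 37 40] [ 0.4588 -0.1663  0.1015] [-46.8 -58.6]
(290, 219) [35 34 37] [ 0.458  -0.1689  0.0965] [-46.9 -61.3]
(288, 226) [156 153 148] [ 0.4713 -0.0889  0.0246] [-55.   19.4]
(290, 232) [142 140 134] [ 0.4693 -0.1151  0.0273] [-50.1  -6.5]
(285, 216) [45 47 44] [ 0.4492 -0.1658  0.103 ] [-56.2 -60.6]
(294, 216) [35 39 44] [ 0.4659 -0.1691  0.1019] [-39.2 -59.4]
(290, 195) [32 40 35] [ 0.4465 -0.2257  0.1847] [ -43.  -119.1]
(270, 200) [65 65 63] [ 0.4139 -0.2119  0.1721] [ -78.2 -114.3]
(305, 200) [72 72 70] [ 0.4722 -0.2285  0.1717] [ -17.5 -115.1]
(290, 240) [88 86 86] [ 0.4573 -0.1657  0.0449] [-48.4 -58.4]
```

The side depth shows the near fingertip at about z=0.093, though the reported TCP height is 0.061. The gripper really seems about 30 mm higher than reported, so I'll descend guarded and check again.

```bash
cat > m.py <<'E'
from h import *
from bench import ctrl
c=load("side0"); im,c["d"]=ctrl.get_image("side"); st=ctrl.get_state()
d=np.load("dock.npy"); a=d[2]; R=np.array([[np.cos(a),-np.sin(a)],[np.sin(a),np.cos(a)]])
v,u=np.mgrid[175:245,270:312]; px=np.c_[u.ravel(),v.ravel()]; P=pts(c,px)
D=np.c_[(P[:,:2]-d[:2])@R,P[:,2]]*1000; g=im[px[:,1],px[:,0]].max(1)<75
F=D[g&(abs(D[:,0]+46)<20)&(abs(D[:,1]+60)<9)&(D[:,2]>30)]
print("t",st["time"],"tcp",st["position"].round(4),"F",st["ft_force"].round(2))
print("near finger: n",len(F),"x",np.percentile(F[:,0],[3,97]).round(1),"y med",np.median(F[:,1]).round(1),"z",np.percentile(F[:,2],[0,2,50]).round(1))
B=D[g&(abs(D[:,1]+117)<12)]; print("body z low",np.percentile(B[:,2],[1,5]).round(1) if len(B) else None)
E
python3 -m handwheel '[[0.045,0,-0.003,0.01,0,0,0],[0.045,0,0,0.01,0,0,0],[0.045,0,0,0,0,0,0],[0.045,0,0,0,0,0,0]]'; python3 m.py
```

```text
time: 5.18
position: [0.4653, -0.1396, 0.0403]
tool_rot: [-0.416, -3.114, 0.0]
ft_force: [-0.0, -0.1, -0.1]
grip_width: 0.514
grip_force: 0.0
t 5.225 tcp [ 0.4655 -0.1396  0.0405] F [0.31 0.41 0.54]
near finger: n 195 x [-62.5 -37.4] y med -63.1 z [42.2 43.4 83.6]
body z low [140.4 142.3]
```

```bash
python3 -m handwheel '[[0.045,0,0,0.005,0,0,0],[0.045,0,0,0.005,0,0,0],[0.045,0,0,0.004,0,0,0],[0.045,0,0,0.003,0,0,0],[0.045,0,0,0,0,0,0]]'; python3 m.py
python3 - <<'E'
from bench import ctrl
import cv2
b=ctrl.get_image("side")[0][170:260,240:340]
cv2.imwrite("pics/z2.png",cv2.resize(b,None,fx=6,fy=6,interpolation=cv2.INTER_CUBIC))
E
```

```text
time: 5.85
position: [0.4652, -0.1395, 0.0232]
tool_rot: [-0.416, -3.113, 0.0]
ft_force: [-0.4, -0.8, 0.2]
grip_width: 0.514
grip_force: 0.0
t 5.9 tcp [ 0.4653 -0.1396  0.0234] F [ 0.82 -0.9   0.1 ]
near finger: n 211 x [-63.3 -37.7] y med -62.9 z [42.3 43.7 63.1]
body z low [123.2 125.5]
```

View pics/z2.png

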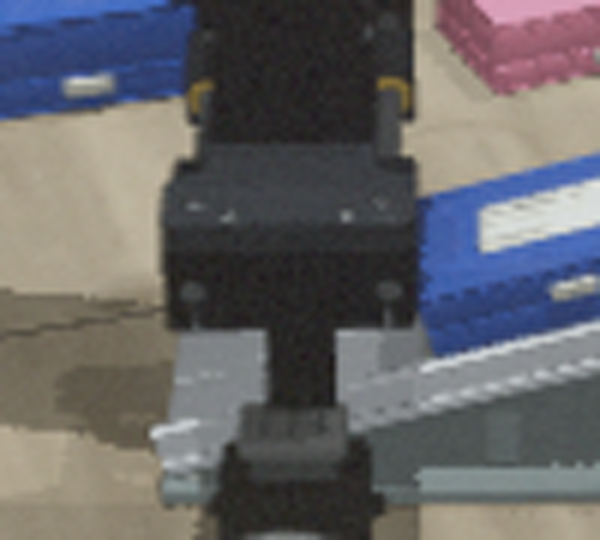

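The near fingertip (~(302,405) in the zoom) is now just above the pad, and it lines up with it. Estimated tip height is 0.054.

```bash
python3 -m handwheel '[[0.045,0,0,0.003,0,0,0],[0.045,0,0,0.003,0,0,0],[0.045,0,0,0.002,0,0,0],[0.045,0,0,0,0,0,0]]';  python3 -m handwheel '[[0.045,0,0,0.002,0,0,0],[0.045,0,0,0.001,0,0,0],[0.045,0,0,0,0,0,0]]'; python3 -m handwheel '[[0.045,0,0,0.002,0,0,0],[0.045,0,0,0,0,0,0]]'
```

```text
time: 6.45
position: [0.4653, -0.1395, 0.0153]
tool_rot: [-0.416, -3.114, -0.0]
ft_force: [-0.9, 0.7, 0.7]
grip_width: 0.513
grip_force: 0.2
time: 6.82
position: [0.4654, -0.1395, 0.0125]
tool_rot: [0.416, 3.114, 0.0]
ft_force: [-0.1, 0.1, 0.8]
grip_width: 0.516
grip_force: 0.5
time: 7.08
position: [0.4655, -0.1395, 0.0104]
tool_rot: [0.416, 3.114, 0.0]
ft_force: [-0.5, -0.3, 2.4]
grip_width: 0.517
grip_force: 0.8
```

Contact is being made (Fz 2.4 N, spring). I'll continue in small steps.

```bash
python3 -m handwheel '[[0.045,0,0,0.002,0,0,0],[0.045,0,0,0,0,0,0]]';  python3 -m handwheel '[[0.045,0,0,0.002,0,0,0],[0.045,0,0,0,0,0,0]]'; python3 -m handwheel '[[0.045,0,0,0.002,0,0,0],[0.045,0,0,0,0,0,0]]'; python3 m.py
```

```text
time: 7.32
position: [0.4652, -0.1395, 0.0084]
tool_rot: [-0.416, -3.114, -0.0]
ft_force: [0.4, 0.8, 3.6]
grip_width: 0.517
grip_force: 1.6
time: 7.58
position: [0.4653, -0.1395, 0.0063]
tool_rot: [-0.416, -3.114, -0.0]
ft_force: [-1.9, 1.2, 3.6]
grip_width: 0.519
grip_force: 2.0
time: 7.82
position: [0.4654, -0.1396, 0.0057]
tool_rot: [-0.417, -3.113, -0.001]
ft_force: [-5.3, 3.8, 17.0]
grip_width: 0.521
grip_force: 8.5
t 7.875 tcp [ 0.4654 -0.1395  0.0057] F [-5.85  1.91 15.53]
near finger: n 139 x [-60.2 -38.2] y med -63.2 z [33.6 35.1 50.8]
body z low [105.9 107.9]
```

```bash
python3 -m handwheel '[[0.045,0,0,-0.0005,0,0,0],[0.045,0,0,0,0,0,0],[0.045,0,0,0,0,0,0]]'; python3 m.py
python3 - <<'E'
from bench import ctrl
import cv2,numpy as np
a=ctrl.get_image("top")[0][145:265,310:420]; b=ctrl.get_image("side")[0][150:270,250:390]
cv2.imwrite("pics/z3.png",cv2.resize(np.hstack([a,b]),None,fx=3.2,fy=3.2,interpolation=cv2.INTER_CUBIC))
E
```

```text
time: 8.25
position: [0.4654, -0.1395, 0.0058]
tool_rot: [-0.416, -3.113, -0.001]
ft_force: [-4.1, 1.4, 11.8]
grip_width: 0.517
grip_force: 6.2
t 8.3 tcp [ 0.4654 -0.1395  0.0058] F [-4.52  2.02 11.75]
near finger: n 142 x [-60.8 -38.1] y med -63.1 z [33.6 34.6 50.9]
body z low [105.6 108. ]
```

View pics/z3.png

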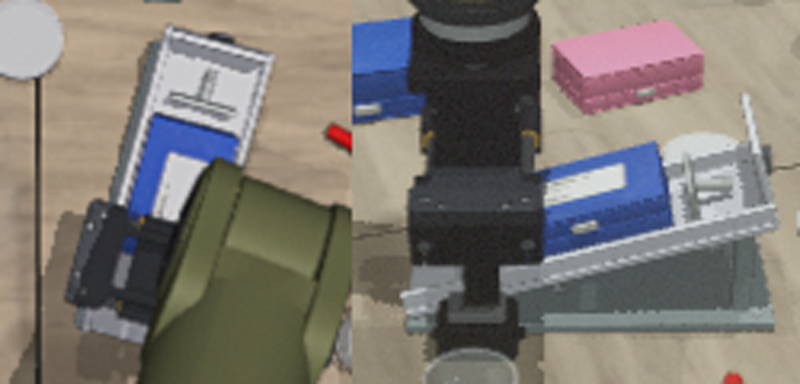

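The box has popped out: its back top edge is now at about full-frame (358,181)–(386,189), and the pusher is extended. I'll measure its front position and check it's still.

```bash
cat > b.py <<'E'
from h import *
from bench import ctrl
c=load("top0"); d=np.load("dock.npy"); a=d[2]; R=np.array([[np.cos(a),-np.sin(a)],[np.sin(a),np.cos(a)]])
def back(im,dep):
    c["d"]=dep; b=cv2.inRange(cv2.cvtColor(im,cv2.COLOR_BGR2HSV),(105,120,60),(128,255,255))
    v,u=np.nonzero(b); m=(u>335)&(u<400)&(v>160)&(v<230); P=pts(c,np.c_[u,v][m])
    D=np.c_[(P[:,:2]-d[:2])@R,P[:,2]]*1000; D=D[(D[:,2]>45)&(D[:,2]<130)]
    k=np.linalg.lstsq(np.c_[D[:,:2],np.ones(len(D))],D[:,2],rcond=None)[0]
    mid=D[(D[:,1]>0)&(D[:,1]<25)]
    return np.percentile(mid[:,0],99.5).round(1),np.degrees(np.arctan(k[:2])).round(1)
z=np.load("top0.npz"); print("start",back(z["im"],z["d"]))
for _ in range(2): print("now",back(*ctrl.get_image("top")))
E
python3 b.py; python3 m.py
```

```text
start (np.float64(90.4), array([15.8, -1.1]))
now (np.float64(68.8), array([14.8, -1.6]))
now (np.float64(68.6), array([14.3, -1.5]))
t 8.55 tcp [ 0.4654 -0.1395  0.0058] F [-5.45 -0.02 12.63]
near finger: n 140 x [-60.7 -38.2] y med -62.6 z [33.7 34.  50.4]
body z low [105.8 107.9]
```

Run:
```python
from bench import ctrl
import cv2,numpy as np
b=ctrl.get_image("side")[0][195:255,265:335].astype(float)
b=np.clip(255*(b/255)**.6,0,255).astype(np.uint8)
cv2.imwrite("pics/z4.png",cv2.resize(b,None,fx=10,fy=10,interpolation=cv2.INTER_CUBIC))
```

```text
(no output)
```

View pics/z4.png

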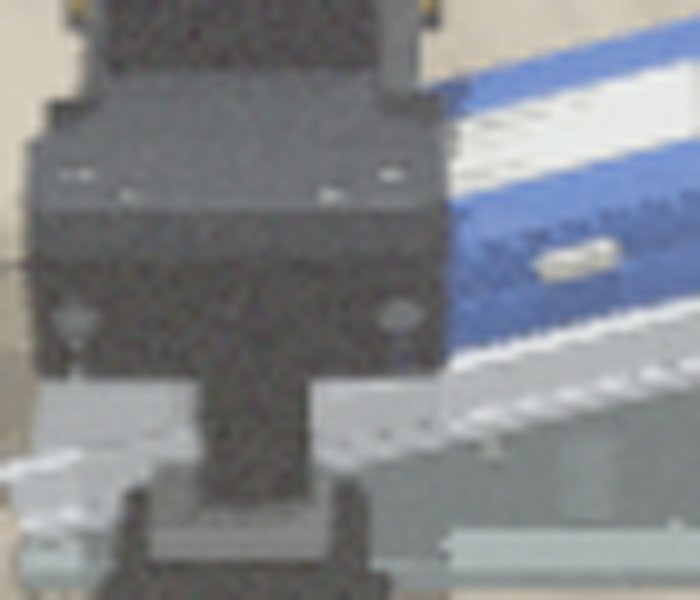

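```bash
python3 - <<'E'
from h import *
s=load("side0"); d=np.load("dock.npy"); a=d[2]; R=np.array([[np.cos(a),-np.sin(a)],[np.sin(a),np.cos(a)]])
o=-s["R"].T@s["t"]; 
def hit(px,y):
    r=ray(s,[px])[0]@s["R"]; od=np.r_[(o[:2]-d[:2])@R,o[2]]; rd=np.r_[r[:2]@R,r[2]]
    return ((od+rd*(y-od[1])/rd[1])*1000).round(1)
print("catch start",hit((335.6,218.0),-.0345),"now",hit((322.8,221.0),-.0345))
E
python3 -m handwheel '[[0.045,0,0,-0.0005,0,0,0],[0.045,0,0,0,0,0,0],[0.045,0,0,0,0,0,0]]'; python3 b.py; python3 m.py
```

```text
catch start [ 42.  -34.5  79.4] now [ 16.7 -34.5  72.6]
time: 8.98
position: [0.4654, -0.1395, 0.0059]
tool_rot: [-0.416, -3.114, -0.001]
ft_force: [-2.8, 1.6, 7.7]
grip_width: 0.517
grip_force: 4.2
start (np.float64(90.4), array([15.8, -1.1]))
now (np.float64(69.3), array([14.5, -1.7]))
now (np.float64(68.4), array([14.9, -1. ]))
t 9.125 tcp [ 0.4654 -0.1395  0.0059] F [-3.55  0.86  8.  ]
near finger: n 140 x [-60.7 -38.2] y med -62.7 z [33.9 35.4 50.4]
body z low [105.9 107.9]
```

Run:
```python
from h import *
from bench import ctrl
s0=load("side0"); s=load("side0"); im,s["d"]=ctrl.get_image("side"); d=np.load("dock.npy"); a=d[2]; R=np.array([[np.cos(a),-np.sin(a)],[np.sin(a),np.cos(a)]])
def zs(c,v0,v1):
    v,u=np.mgrid[v0:v1,276:302]; P=pts(c,np.c_[u.ravel(),v.ravel()]); D=np.c_[(P[:,:2]-d[:2])@R,P[:,2]]*1000
    m=(abs(D[:,0]+50)<16)&(D[:,1]>-70)&(D[:,1]<-65); m2=(abs(D[:,0]+50)<16)&(D[:,1]>-71)&(D[:,1]<-50)
    return [(np.percentile(D[k,2],[50,80,95]).round(1),k.sum()) for k in(m,m2)]
print("start",zs(s0,232,252),"\nnow",zs(s,240,256))
# row profile through the plate's centre column sides
for c,n in((s0,"start"),(s,"now")):
    for u in (282,297):
        px=[(u,v) for v in range(234,256,2)]; P=pts(c,px); D=np.c_[(P[:,:2]-d[:2])@R,P[:,2]]*1000
        print(n,u,[(v,int(c["d"] is s["d"] and im[v,u].mean() or c["im"][v,u].mean()),round(q[1]),round(q[2])) for (_,v),q in zip(px,D)])
```

```text
start [(array([37.2, 43.8, 45.5]), np.int64(102)), (array([42. , 44.9, 45.8]), np.int64(216))] 
now [(array([31.3, 34.1, 35.6]), np.int64(71)), (array([34.4, 41.2, 47. ]), np.int64(182))]
start 282 [(234, 202, -9, 24), (236, 200, -13, 22), (238, 130, -49, 44), (240, 131, -57, 44), (242, 131, -63, 44), (244, 102, -67, 42), (246, 70, -69, 39), (248, 59, -62, 28), (250, 50, -67, 27), (252, 51, -72, 26), (254, 43, -75, 23)]
start 297 [(234, 202, -35, 43), (236, 137, -38, 40), (238, 120, -51, 44), (240, 119, -57, 44), (242, 107, -63, 43), (244, 73, -69, 43), (246, 52, -54, 27), (248, 45, -59, 26), (250, 45, -65, 25), (252, 52, -73, 26), (254, 43, -76, 24)]
now 282 [(234, 121, -5, 21), (236, 118, -15, 23), (238, 134, -38, 35), (240, 131, -36, 28), (242, 72, -51, 35), (244, 71, -57, 34), (246, 71, -61, 33), (248, 87, -70, 35), (250, 76, -70, 29), (252, 35, -72, 26), (254, 43, -76, 25)]
now 297 [(234, 141, -35, 42), (236, 135, -39, 40), (238, 131, -41, 37), (240, 142, -40, 31), (242, 79, -51, 34), (244, 83, -56, 33), (246, 80, -64, 34), (248, 80, -68, 32), (250, 57, -69, 28), (252, 40, -75, 28), (254, 42, -72, 20)]
```

The pad top went from 44 to 34 mm, so it's fully down. To confirm the box rests on the finger, I'll ease 3 mm downhill and see whether it follows.

```bash
python3 -m handwheel '[[0.045,0.001,0,0,0,0,0],[0.045,0.001,0,0,0,0,0],[0.045,0.001,0,0,0,0,0],[0.045,0,0,0,0,0,0],[0.045,0,0,0,0,0,0]]'; python3 b.py; python3 b.py; python3 m.py
```

```text
time: 9.8
position: [0.4637, -0.139, 0.006]
tool_rot: [0.415, 3.112, -0.0]
ft_force: [3.6, -1.2, 4.7]
grip_width: 0.519
grip_force: 2.8
start (np.float64(90.4), array([15.8, -1.1]))
now (np.float64(66.6), array([14.4, -2. ]))
now (np.float64(67.3), array([15.1, -1.1]))
start (np.float64(90.4), array([15.8, -1.1]))
now (np.float64(66.3), array([14.4, -1.7]))
now (np.float64(67.3), array([14.3, -2. ]))
t 10.05 tcp [ 0.4636 -0.139   0.0059] F [ 3.7  -1.3   6.01]
near finger: n 149 x [-62.6 -26.8] y med -62.8 z [33.4 34.6 51.7]
body z low [105.9 108.2]
```

The box followed the finger: the tool moved 1.8 mm and the box 1.8 mm. It's at rest at the chute's slope, with the pad against its stop.

```bash
python3 -m handwheel '[[0.045,0,0,0.0003,0,0,0],[0.045,0,0,0,0,0,0],[0.045,0,0,0,0,0,0]]'; python3 -c "
from bench import ctrl
print(ctrl.close_job())"
```

```text
time: 10.42
position: [0.4637, -0.139, 0.0059]
tool_rot: [0.416, 3.112, -0.0]
ft_force: [2.6, -0.3, 8.1]
grip_width: 0.516
grip_force: 4.1
the job is handed in; nothing more can be done
None
```

I handed the job in at about 10.4 s: one finger holds the pad fully down (about 10 mm), and the box rests flat in the chute against the other finger, its front end roughly 25 mm past the gate; no verdict came back, and I never measured the force between box and finger directly.

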